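Stack a round solar light top and hold it under the hand press

TASK

Build up the round solar light top on the press: lay the blue solar cell disc on the black backing disc that already lies on the platen, then the clear white-rimmed cover on the cell, with all the edges lined up and neither disc dropped. Then pull the spring-loaded handle down until the press arm is level, with the sprung foot pushed in about 7 mm on the cover (green band of its stem at the guide, never into its end stop), and finish while still holding the handle there so that the adhesive can grab. Leave the multimeter, the flux bottle and the wire spool where they are.

Things in the scene. Friction and masses are not known exactly. Their poses are not given: they have to be found in the camera images.
- press: fixed clamshell hand press: grey base 250 x 150 x 16 mm, blue arm on a rear hinge. Origin on the underside below the platen's centre; x points from the platen straight back to the hinge (away from the robot at yaw 0), y along the hinge, z up. The base reaches 80 mm to -x, 170 mm to +x, 75 mm to each side. It stands on cardboard, top 3 mm above the table.
- platen (a point): centre of the top face of the press's aluminium platen (82 mm disc), 24 mm above the press's origin; same axes as the press
- press_hinge (a point): middle of the arm's hinge axis, 125 mm behind the platen centre and 24 mm above the platen's top, level with the top of the finished stack
- press_arm (a joint): hinge of the press arm, rad: 0 = arm level, 1.25 = fully raised (open stop, 72 degrees up), least -0.08. A torsion spring always drives it open; let go, it flies up. Held level it takes about 5 N down on the handle with no stack, 15 to 20 N with the foot pushed in 7 mm on the full stack.
- handle (a point): centre of the black handle bar (16 mm diameter, 94 mm of free grip, parallel to the hinge) in a U-shaped yoke of 12 mm rods at the front of the arm. Arm level: 250 mm in front of the hinge axis and 46 mm above it; it swings about that axis with the arm. Inside the yoke it is free for 70 mm towards the hinge.
- press_foot (a joint): push-in of the sprung foot under the arm, m: 0 = hanging free, 0.014 = end stop. Spring 11 N at first, then 1.2 N/mm: 19 N at 7 mm. On the full stack it starts to move at arm angle 0.056 rad and reads about 0.007 with the arm level; 1 mm here is 2 mm at the handle. 52 mm swivelling pad. Stem band at the guide's top: steel below 3.5 mm, green 3.5 to 10.5, then red.
- back: black plastic backing disc, 60 mm diameter, 8 mm thick, lying loose on the platen from the start; origin at the centre of its underside, z up
- cell: dark blue solar cell disc with silver lines, 60 mm diameter, 8 mm thick, about 50 g, lying flat on the cardboard, lines up; origin at the centre of its underside, z up
- cover: clear cover disc with a white rim, 60 mm diameter, 8 mm thick, about 30 g, lying flat on the cardboard; origin at the centre of its underside, z up
- meter: yellow multimeter, 130 x 68 x 30 mm (x, y, z), lying on its back; origin under its centre; to be left alone
- flux: flux bottle with a red cap, 48 mm diameter, 110 mm high, standing; origin under its centre; to be left alone
- spool: grey spool of copper-coloured wire, 64 mm diameter, 30 mm high, lying flat; origin under its centre; to be left alone
Not all that is in view belongs to the job. There is more than one size of the cell; the job needs the middle-sized.

How it is judged:
On the way, in this order (a step that is already met when the one before it is completed fails the run):
1. the cell lies flat and centred on the backing disc, let go (horizontal distance between cell and back below 0.005 m and z of cell in the frame of platen between 0.005 and 0.011 m and angle between cell's own z axis and vertical below 0.08 rad and linear speed of cell below 0.02 m/s and contact force between the fingers and cell below 0.05 N), for 0.2 s.
2. the cover lies flat and centred on the cell, let go (horizontal distance between cover and cell below 0.005 m and horizontal distance between cell and back below 0.005 m and z of cover in the frame of platen between 0.013 and 0.019 m and angle between cover's own z axis and vertical below 0.08 rad and linear speed of cover below 0.02 m/s and contact force between the fingers and cover below 0.05 N), for 0.2 s.
3. the handle is held down with the foot pushed in 3.5 to 10.5 mm on the cover (value of joint press_foot between 0.0035 and 0.0105 m and contact force between cover and press above 8 N and contact force between the fingers and press above 3 N), for 0.3 s.
At the end, for the whole second after the job is handed in: Fingers still holding the handle down (over 3 N), foot pushed in 3.5 to 10.5 mm and over 8 N on the cover, arm still; backing within 6 mm of the platen centre, cell within 5 mm of the backing, cover within 5 mm of the cell, flat in that order, fingers off the discs (all of step 3 and velocity of joint press_arm between -0.03 and 0.03 rad/s and horizontal distance between back and platen below 0.006 m and horizontal distance between cell and back below 0.005 m and horizontal distance between cover and cell below 0.005 m and z of cell in the frame of platen between 0.005 and 0.011 m and z of cover in the frame of platen between 0.013 and 0.019 m and angle between each of cell, cover's own z axis and vertical below 0.08 rad and contact force between the fingers and cell below 0.05 N and contact force between the fingers and cover below 0.05 N); the arm keeps its last pose, push and grip.
It fails at once if the foot is driven towards its end stop (more than 13 mm) (value of joint press_foot above 0.013 m).
It fails at once if the cell is dropped (linear speed of cell above 0.6 m/s and contact force between the fingers and cell below 0.02 N).
It fails at once if the cover is dropped (linear speed of cover above 0.6 m/s and contact force between the fingers and cover below 0.02 N).
It fails at once if a bystander is moved more than 30 mm or the bottle tipped (distance of any of meter, flux, spool from where it was at the start of the episode above 0.03 m or angle between flux's own z axis and vertical above 0.4 rad).
It also fails if it takes over 58 s, if anything falls off the work surface, if the arm or the gripper's body presses on something with over 40 N, if the wrist force passes 120 N, or if a joint passes its speed limit or range.

ROBOT

A 6-joint arm with a two-finger parallel gripper is mounted at the origin on the work surface. World frame = base frame: x ahead of the robot, y to its left, z up, the work surface at z = 0. Lengths are in m, angles in rad, forces in N, time in s.
With the tool pointing down it reaches from about 0.225 to 0.725 m from the base axis. Payload 3.1 kg.
Tool frame: the origin (TCP) lies at the very end of the fingers, on their centre line; the grasp point (between the pads) lies 19 mm behind it; z points along the fingers, y is the direction in which the jaws open and shut (so a half turn about z gives the same grasp; the last joint's range is limited). The gripper opens to 85 mm and grips with 20 to 120 N. Pads are 22 mm wide; open, the fingers measure 114 mm over their backs; the gripper's body (76 mm by 85 mm) begins 54 mm behind the grasp point. The pads swing forward as they close: fully open they stand 13 mm farther back than shut.
Start: joints at [-1.305, 0.048, 0.099, 1.622, 0, 1.443], TCP at [0.201, -0.485, 0.231] pointing down, gripper open.
Joint ranges: [-2.91, 2.91], [-0.99, 1.94], [-1.21, 1.42], [-2.12, 2.29], [-1.49, 1.47], [-3.14, 3.14]. Speed limits (rad/s): [2.79, 2.79, 3.14, 3.14, 3.14, 3.14].

INTERFACE

Orientations are given as a rotation vector (axis times angle).
In Python, from plant import arm, viewer gives the robot as it stands.
- The arm moves only by the tool play_rows, never from a script. Its argument "motion" is a list of rows, each a list of 3 entries, a list of its own where there are three numbers: the shift along the tool's x, y, z as a fraction of full scale, then the turn, a rotation vector about the tool's x, y, z as a fraction of full scale, then the opening, from 0 (shut) to 1 (fully open). In form: [[[x, y, z], [wx, wy, wz], gripper], ...]. A call has 1 to 20 rows; each row shifts and turns the commanded pose from where the row before left it, along the tool's axes as they then stand; what a row does not reach is not made up. Full scale, the value 1, is 50 cm for a shift and 180 degrees for a turn. A row lasts 1/8 s, in which the tool goes at most 62.5 mm and 10.7 degrees, less where a joint would pass 70% of its speed; a pose out of reach is approached as far as the arm can. A call with a number of a shift or a turn outside -1 to 1 is refused whole. A call with a gripper value outside its range is refused whole. The fingers move at their own pace and stop on an object; "squeeze" is the grip in N (left out, the last holds). Time passes only in rows, so rows that do not move let the fingers close. It gives the time, the measured TCP pose, the force and the opening at its end, in the units of the state.
- arm.state(): the state, without advancing time (a new reading comes with each control period).
- viewer.get_image(name): name is "scene" or "top" or "wrist"; returns the picture (384x512x3 uint8, red, green, blue); there is no depth.
- viewer.calibration(name): a dict with "K" (3x3 intrinsics, pixels), "position" and "rotation" of the camera in the world. Camera axes: x right, y up, looking along -z (the intrinsics and any distortion apply to the point x, -y, -z); pixel columns grow to the right and rows downward; lengths in m; the calibration is good to about 2 mm. A picture is of the moment at which its call begins: read the wrist's pose just before it. calibration takes no time and is no camera call; for the wrist camera it gives the pose at the moment of the call.
- arm.job_done(): hands the job in, once; it reports no verdict.
The state is a dict: "t": time; "qpos": joint angles; "qvel": joint speeds; "joint_torque": joint torques, N m; "ee_pos": TCP position; "orientation": TCP orientation; "ft_force": force on the tool from outside, world axes, zero at the start; "torque": the same for the moment, N m; "opening": finger opening in m.
Only numpy, scipy, OpenCV 4.12 (cv2) and the standard library are available. Lean on these libraries where they do the work, as an engineer would, in place of code of your own. Each camera call takes 0.05 s, during which the arm holds its last target. There are 200 camera calls.

## Working session

There is one attempt and no reset: what is moved stays moved. The work goes in short steps, Python scripts to look and compute and a tool call to move; the robot and the scene stay as the last step left them, time stands still between calls to the robot, and variables do not carry over. Pictures are saved under pics/ and viewed, about 8 in all and at most 12, crops included, and the job is handed in when it is done.

Besides the shell and the picture viewer there is one more tool, called after ">>>" in YAML: its name, and indented under it one key for each argument. play_rows: Moves the arm, as the interface text tells. Shift numbers are shares of 50 cm and turn numbers shares of 180 degrees, none past 1 either way. Its arguments: {"type":"object","properties":{"motion":{"type":"array"},"squeeze":{"type":"number"}},"required":["motion"]}

```bash
ls; mkdir -p pics; cat > h.py <<'E'
import numpy as np, cv2
from plant import arm, viewer
from scipy.spatial.transform import Rotation as R
def px2w(cal,u,v,z):
    K=np.array(cal["K"]);d=np.linalg.solve(K,[u,v,1]);d=np.array(cal["rotation"])@[d[0],-d[1],-d[2]]
    p=np.array(cal["position"]);return p+d*(z-p[2])/d[2]
def w2px(cal,P):
    q=np.array(cal["rotation"]).T@(np.array(P)-cal["position"]);k=np.array(cal["K"])@[q[0],-q[1],-q[2]];return k[:2]/k[2]
def snap(name,fn):
    cal=viewer.calibration(name);im=viewer.get_image(name);cv2.imwrite("pics/"+fn+".png",im[:,:,::-1]);return im,cal
E
python3 - <<'E'
from h import *
print(arm.state())
a,c=snap("scene","s0");b,d=snap("top","t0")
print(c,d)
E
```

```text
pics
{'t': 0.0, 'qpos': array([-1.30481136e+00,  4.87541339e-02,  9.75892796e-02,  1.62201420e+00,
       -4.69005041e-05,  1.44297897e+00]), 'qvel': array([-1.81237024e-04,  2.07267334e-04,  9.81959513e-04,  2.88701337e-04,
        6.39773303e-04,  9.55336318e-05]), 'joint_torque': array([-6.28217203e-04, -3.38778877e+01,  3.20016682e+01,  2.00037332e-02,
       -1.87143314e-04,  6.01990052e-06]), 'ee_pos': array([ 0.20124546, -0.48422503,  0.23011113]), 'orientation': array([-3.07856130e+00, -6.14129600e-01,  3.31604847e-04]), 'ft_force': array([-0.11208017, -0.39468715, -0.1348096 ]), 'torque': array([-0.00301334, -0.01212497,  0.00448871]), 'opening': 0.0854850444542482}
{'K': array([[375.5029881 ,   0.        , 256.89354231],
       [  0.        , 375.5029881 , 187.3758882 ],
       [  0.        ,   0.        ,   1.        ]]), 'position': array([0.8062915 , 0.62067742, 0.85080121]), 'rotation': array([0.17467387, 1.02180893, 2.66429094])} {'K': array([[377.22236538,   0.        , 262.1203515 ],
       [  0.        , 377.22236538, 187.38947204],
       [  0.        ,   0.        ,   1.        ]]), 'position': array([ 0.50002942, -0.05159827,  1.00613353]), 'rotation': array([ 0.06018983, -0.04527999, -1.54999183])}
```

```bash
sed -i 's/np.array(cal\["rotation"\])/R.from_rotvec(cal["rotation"]).as_matrix()/g' h.py; python3 - <<'E'
import cv2
t=cv2.imread('pics/t0.png');cv2.imwrite('pics/t0b.png',cv2.resize(t,(800,600),interpolation=cv2.INTER_CUBIC))
E
```

```text
(no output)
```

View pics/t0b.png

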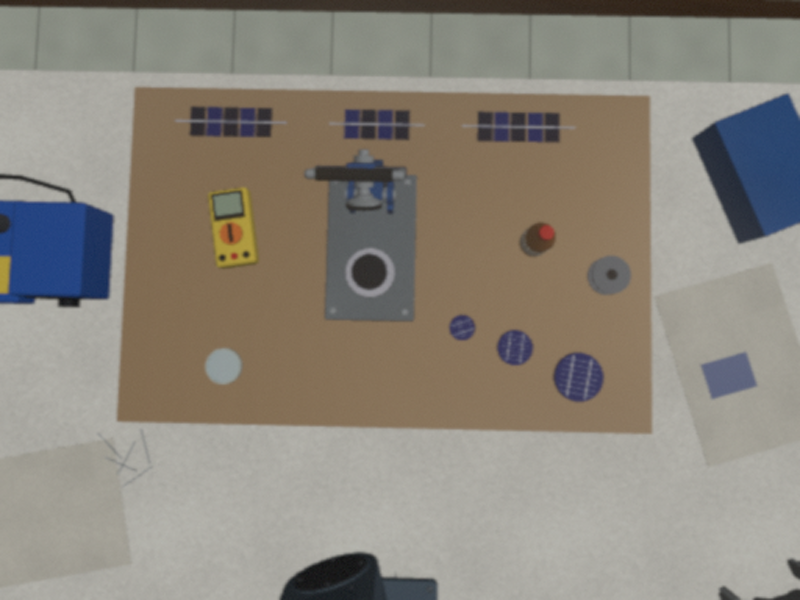

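View pics/s0.png

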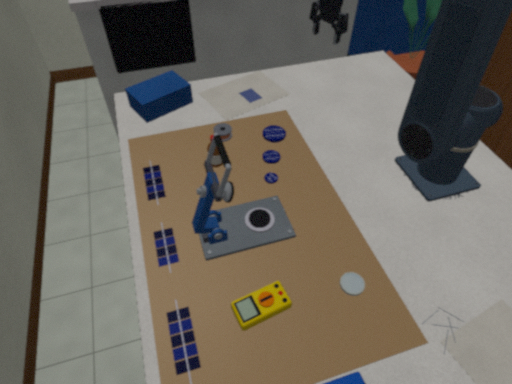

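Top view (800 x 600 px): three cells, small (462,327), middle (515,348) and large (578,377). The cover is at (223,366), the backing on the platen at (369,271), and the open arm's handle at (360,173). I choose the middle cell and measure all of these now.

```bash
cat >m.py <<'E'
from h import *
im=cv2.imread('pics/t0.png');cal=viewer.calibration("top")
hsv=cv2.cvtColor(im,cv2.COLOR_BGR2HSV)
def blob(mask,u,v,z,n):
    mask=cv2.morphologyEx(mask.astype(np.uint8),cv2.MORPH_CLOSE,np.ones((3,3)))
    cs,_=cv2.findContours(mask,cv2.RETR_EXTERNAL,cv2.CHAIN_APPROX_NONE)
    c=min(cs,key=lambda c:np.hypot(*(c.reshape(-1,2).mean(0)-[u,v]))+ (1000 if len(c)<12 else 0))
    p=c.reshape(-1,2).astype(float);w=np.array([px2w(cal,a,b,z) for a,b in p])
    (cx,cy),(d1,d2),an=cv2.fitEllipse(w[:,:2].astype(np.float32)*1000)
    print(n,p.mean(0).round(1),'mm',round(cx,1),round(cy,1),'dia',round(d1,1),round(d2,1))
H,S,V=[hsv[...,i].astype(int) for i in range(3)]
blue=(H>108)&(H<140)&(S>60)
for u,v,n in((296,209,'small'),(329.6,222.7,'mid'),(370,241,'large')): blob(blue,u,v,.011,n)
blob((H>70)&(V>130),143,234,.011,'cover')
blob(V<80,236,174,.035,'back')
blob(((V>150)&(S<60))|(V<80),236,174,.027,'platen')
base=(S<80)&(V>80)&(V<150)
cs,_=cv2.findContours(base.astype(np.uint8),cv2.RETR_EXTERNAL,cv2.CHAIN_APPROX_NONE)
c=[c for c in cs if cv2.pointPolygonTest(c,(220,190),False)>0][0]
w=np.array([px2w(cal,a,b,.019)[:2]*1000 for a,b in c.reshape(-1,2)],np.float32)
print(cv2.minAreaRect(w),cv2.boxPoints(cv2.minAreaRect(w)))
for u,v in((334,310),(405,312),(411,181)):print('screw',px2w(cal,u*.64,v*.64,.019)*1000)
E
python3 m.py; python3 - <<'E'
import cv2
t=cv2.imread('pics/t0.png')[90:280,90:430];cv2.imwrite('pics/c0.png',cv2.resize(t,(800,447),interpolation=cv2.INTER_CUBIC))
E
```

```text
small [295.2 209.2] mm 511.3 -129.6 dia 35.5 37.3
mid [329.2 222.1] mm 479.2 -218.9 dia 52.1 53.4
large [371.  240.7] mm 433.1 -325.0 dia 72.5 75.9
cover [142.3 234.1] mm 438.0 270.8 dia 50.6 50.9
back [236.  173.5] mm 600.2 26.8 dia 53.2 54.4
platen [249.4 209.9] mm 509.2 -33.4 dia 1013.1 1535.6
((628.745849609375, -0.574432373046875), (885.013671875, 571.2946166992188), 89.95736694335938) [[ 342.76938 -442.8686 ]
 [ 914.0638  -443.2937 ]
 [ 914.7223   441.71973]
 [ 343.42792  442.14484]]
screw [535.06620946  84.60968822  19.        ]
screw [534.11118114 -34.53475224  19.        ]
screw [757.03792529 -40.06413813  19.        ]
```

View pics/c0.png

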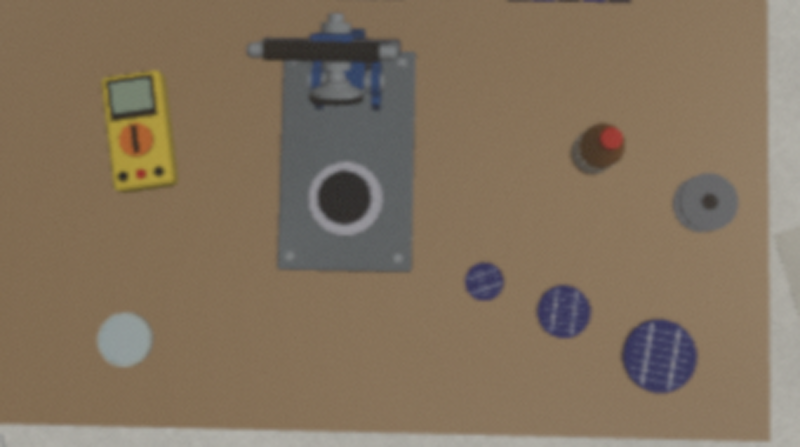

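Crop check: the middle cell is the one at crop px (564,311), between the smaller (484,281) and the larger (659,356). Measured at (0.479,-0.219) with a blob diameter of about 53 mm. The backing, a known 60 mm, also reads 53, so the bias matches. Going above it.

>>> play_rows:
  motion:
    - [[0.09, -0.0345, 0.02], [0, 0, 0], 0.85]
    - [[0.09, -0.0345, 0.02], [0, 0, 0], 0.85]
    - [[0.09, -0.0345, 0.02], [0, 0, 0], 0.85]
    - [[0.09, -0.0345, 0.02], [0, 0, 0], 0.85]
    - [[0.09, -0.0345, 0.02], [0, 0, 0], 0.85]
    - [[0.09, -0.0345, 0.02], [0, 0, 0], 0.85]
    - [[0.09, -0.0345, 0.02], [0, 0, 0], 0.85]
    - [[0.09, -0.0345, 0.02], [0, 0, 0], 0.85]
    - [[0, 0, 0], [0, 0, -0.0583], 0.85]
    - [[0, 0, 0], [0, 0, -0.0583], 0.85]
    - [[0, 0, 0], [0, 0, -0.0583], 0.85]
    - [[0, 0, 0], [0, 0, -0.0583], 0.85]
    - [[0, 0, 0], [0, 0, -0.0583], 0.85]
    - [[0, 0, 0], [0, 0, -0.0583], 0.85]
    - [[0, 0, 0], [0, 0, -0.0583], 0.85]
    - [[0, 0, 0], [0, 0, -0.0583], 0.85]
    - [[0, 0, 0], [0, 0, -0.0583], 0.85]
    - [[0, 0, 0], [0, 0, -0.0583], 0.85]
    - [[0, 0, 0], [0, 0, -0.0583], 0.85]
    - [[0, 0, 0], [0, 0, -0.0583], 0.85]
  squeeze: 30

```text
t: 2.6
ee_pos: [0.4805, -0.219, 0.1505]
orientation: [-0.844, -3.025, -0.001]
ft_force: [0.1, -0.5, -0.1]
opening: 0.0725
```

>>> play_rows:
  motion:
    - [[0, 0, 0], [0, 0, -0.0583], 0.85]
    - [[0, 0, 0], [0, 0, -0.0583], 0.85]
    - [[0, 0, 0], [0, 0, -0.0583], 0.85]
    - [[0, 0, 0], [0, 0, 0], 0.85]

```text
t: 3.1
ee_pos: [0.4806, -0.219, 0.1507]
orientation: [-0.004, -3.14, -0.001]
ft_force: [-0.1, -0.9, -0.4]
opening: 0.0725
```

```bash
python3 - <<'E'
from h import *
im,c=snap("wrist","w1");s=arm.state();print(s['t'],s['ee_pos'],s['orientation'],s['opening'],c)
print(w2px(c,s['ee_pos']))
E
```

```text
3.15 [ 0.48063239 -0.21907607  0.15081248] [-5.69831514e-03 -3.14074562e+00 -7.94983054e-04] 0.07287717992421978 {'K': array([[291.24578967,   0.        , 258.44640352],
       [  0.        , 291.24578967, 185.00081582],
       [  0.        ,   0.        ,   1.        ]]), 'position': array([ 0.41476457, -0.21845593,  0.29379363]), 'rotation': array([-0.20863533, -0.20839582,  1.55844972])}
[257.5226276  233.79339358]
```

View pics/w1.png

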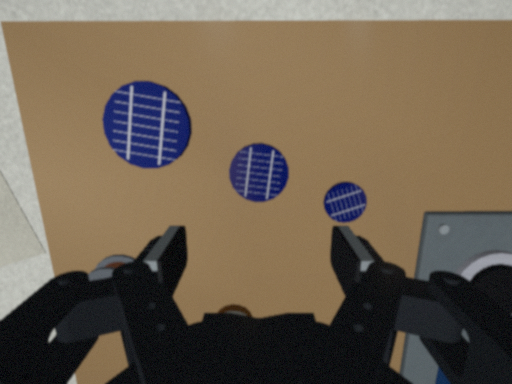

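Wrist view: large cell (147,124), middle (259,172), small (346,202). The fingers straddle the middle cell's column. Measuring it here.

```bash
cat >>h.py <<'E'
def disc(mask,cal,u,v,z,n,close=5):
    mask=cv2.morphologyEx(mask.astype(np.uint8),cv2.MORPH_CLOSE,np.ones((close,close)))
    cs,_=cv2.findContours(mask,cv2.RETR_EXTERNAL,cv2.CHAIN_APPROX_NONE)
    c=min([c for c in cs if len(c)>25],key=lambda c:np.hypot(*(c.reshape(-1,2).mean(0)-[u,v])))
    w=np.array([px2w(cal,a,b,z) for a,b in c.reshape(-1,2).astype(float)])
    e=cv2.fitEllipse(w[:,:2].astype(np.float32)*1000);print(n,c.reshape(-1,2).mean(0).round(1),np.round(e[0],1),np.round(e[1],1))
    return np.array(e[0])
def HSV(im):
    h=cv2.cvtColor(np.ascontiguousarray(im),cv2.COLOR_RGB2HSV).astype(int);return h[...,0],h[...,1],h[...,2]
E
python3 - <<'E'
from h import *
im=cv2.imread('pics/w1.png')[:,:,::-1];c=viewer.calibration("wrist");H,S,V=HSV(im)
b=(H>105)&(H<140)&(S>90)
for u,v in((147,124),(259,172),(346,202)):disc(b,c,u,v,.011,'')
E
```

```text
[146.3 124.5] [ 433.  -325.2] [79.6 81.2]
 [258.5 172.4] [ 479.3 -218.3] [56.5 56.9]
 [344.9 201.7] [ 510.3 -130.5] [40.  41.9]
```

>>> play_rows:
  motion:
    - [[0.0026, 0.0016, 0.06], [0, 0, 0], 0.85]
    - [[0, 0, 0.06], [0, 0, 0], 0.85]
    - [[0, 0, 0.06], [0, 0, 0], 0.85]
    - [[0, 0, 0.06], [0, 0, 0], 0.85]
    - [[0, 0, 0.02], [0, 0, 0], 0.85]
    - [[0, 0, 0.015], [0, 0, 0], 0.85]
    - [[0, 0, 0], [0, 0, 0], 0.85]

```text
t: 4.03
ee_pos: [0.4799, -0.2187, 0.0143]
orientation: [0.002, 3.141, -0.001]
ft_force: [-0.1, 0.5, -0.2]
opening: 0.0723
```

```bash
python3 - <<'E'
from h import *
im,c=snap("wrist","w2");s=arm.state();print(s['t'],s['ee_pos'],s['ft_force'],s['opening'])
E
```

```text
4.075 [ 0.48031531 -0.21885884  0.01479591] [-0.14755946 -0.87481598  0.66624494] 0.07225768144188953
```

View pics/w2.png

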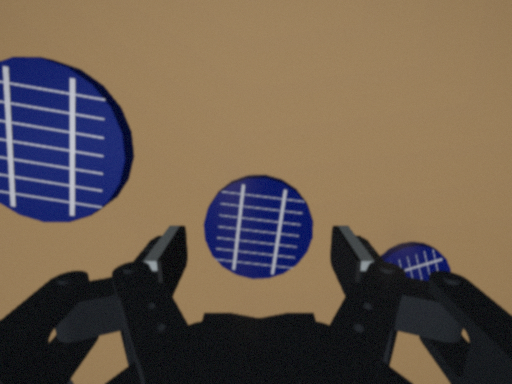

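The middle cell (259,228) lies centred between the fingertips (185 and 333). Descending in small steps, feeling for contact.

>>> play_rows:
  motion:
    - [[0, 0, 0.008], [0, 0, 0], 0.85]
    - [[0, 0, 0.006], [0, 0, 0], 0.85]
    - [[0, 0, 0], [0, 0, 0], 0.85]

```text
t: 4.45
ee_pos: [0.4794, -0.2183, 0.0066]
orientation: [-0.001, -3.141, -0.0]
ft_force: [-0.0, 0.2, -0.1]
opening: 0.0728
```

>>> play_rows:
  motion:
    - [[0, 0, 0.004], [0, 0, 0], 0.85]
    - [[0, 0, 0.002], [0, 0, 0], 0.85]
    - [[0, 0, 0], [0, 0, 0], 0.85]

```text
t: 4.82
ee_pos: [0.4795, -0.2183, 0.0036]
orientation: [-0.001, -3.141, -0.0]
ft_force: [0.0, -0.6, -1.0]
opening: 0.0725
```

>>> play_rows:
  motion:
    - [[0, 0, 0.004], [0, 0, 0], 0.85]
    - [[0, 0, 0.002], [0, 0, 0], 0.85]
    - [[0, 0, 0], [0, 0, 0], 0.85]

```text
t: 5.2
ee_pos: [0.4795, -0.2184, 0.0006]
orientation: [-0.001, -3.141, -0.0]
ft_force: [0.5, 1.0, -0.1]
opening: 0.0724
```

>>> play_rows:
  motion:
    - [[0, 0, 0.003], [0, 0, 0], 0.85]
    - [[0, 0, 0], [0, 0, 0], 0.85]

```text
t: 5.45
ee_pos: [0.4795, -0.2184, -0.0009]
orientation: [-0.001, -3.141, -0.0]
ft_force: [0.2, -0.1, 0.6]
opening: 0.0724
```

>>> play_rows:
  motion:
    - [[0, 0, 0], [0, 0, 0], 0.6]
    - [[0, 0, 0], [0, 0, 0], 0.6]
    - [[0, 0, 0], [0, 0, 0], 0.6]
    - [[0, 0, 0], [0, 0, 0], 0.6]
  squeeze: 30

```text
t: 5.95
ee_pos: [0.48, -0.2187, -0.0002]
orientation: [0.001, 3.141, -0.001]
ft_force: [-0.5, -0.5, 3.2]
opening: 0.0581
```

>>> play_rows:
  motion:
    - [[0, 0, -0.01], [0, 0, 0], 0.55]
    - [[0, 0, -0.02], [0, 0, 0], 0.55]
    - [[0, 0, -0.04], [0, 0, 0], 0.55]
    - [[0, 0, -0.06], [0, 0, 0], 0.55]
    - [[0, 0, -0.06], [0, 0, 0], 0.55]
    - [[0, 0, 0], [0, 0, 0], 0.55]

```text
t: 6.7
ee_pos: [0.4818, -0.2198, 0.098]
orientation: [0.001, 3.136, -0.006]
ft_force: [-0.4, -0.4, -0.7]
opening: 0.0581
```

```bash
python3 - <<'E'
from h import *
im,c=snap("wrist","w3");s=arm.state();print(s['t'],s['ee_pos'],s['ft_force'],s['opening'],w2px(c,s['ee_pos']))
H,S,V=HSV(im);b=(H>105)&(H<140)&(S>90)
disc(b,c,258,220,s['ee_pos'][2]+.0115,'held')
E
```

```text
6.75 [ 0.48068083 -0.2190802   0.09598033] [-0.54899653  0.09400538 -0.37488348] 0.05849856918834678 [258.96810269 229.99809004]
held [243.4 244.1] [ 482.8 -221.3] [58.1 67.3]
```

View pics/w3.png

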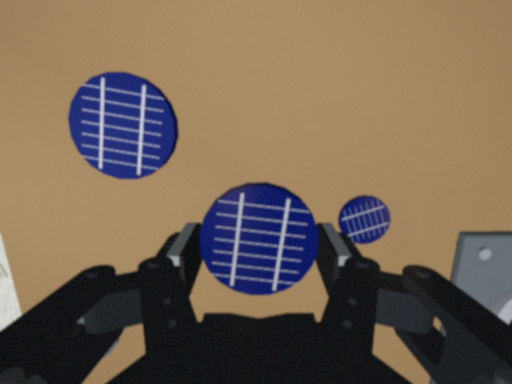

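The cell is held flat at (259,239). Moving beside the press to locate the backing with the wrist camera.

>>> play_rows:
  motion:
    - [[-0.02, 0.017, -0.018], [0, 0, 0], 0.55]
    - [[-0.04, 0.034, -0.018], [0, 0, 0], 0.55]
    - [[-0.06, 0.05, -0.018], [0, 0, 0], 0.55]
    - [[-0.06, 0.05, -0.018], [0, 0, 0], 0.55]
    - [[-0.04, 0.034, -0.018], [0, 0, 0], 0.55]
    - [[-0.02, 0.015, -0.018], [0, 0, 0], 0.55]
    - [[0, 0, 0], [0, 0, 0], 0.55]

```text
t: 7.62
ee_pos: [0.6005, -0.1171, 0.1479]
orientation: [0.003, -3.141, -0.001]
ft_force: [-0.3, -0.0, -0.8]
opening: 0.0584
```

```bash
cat >look.py <<'E'
from h import *
import sys
im,c=snap("wrist",sys.argv[1]);s=arm.state();p=s['ee_pos'];print(s['t'],p,s['orientation'],s['ft_force'],s['opening'])
q=w2px(c,[.6,.027,.035]);print(q)
H,S,V=HSV(im);x,y=int(q[0]),int(q[1])
disc((V<70),c,*q,.035,'back',3)
disc((V>140)&(S<70)|(V<70),c,*q,.027,'platen',3)
cv2.imwrite('pics/%sb.png'%sys.argv[1],cv2.resize(np.ascontiguousarray(im[100:340,190:,::-1]),None,fx=2,fy=2))
E
python3 look.py w4
```

```text
7.675 [ 0.5996907  -0.11769527  0.14744399] [ 1.15408996e-03 -3.14017059e+00 -5.27301775e-04] [-0.22351051 -0.37425381 -0.31640307] 0.05800055092276768
[416.85811643 180.58535078]
back [416.9 179.2] [599.7  26.8] [56.3 59.7]
platen [413.  176.6] [599.9  27.3] [81.5 82.1]
```

View pics/w4b.png

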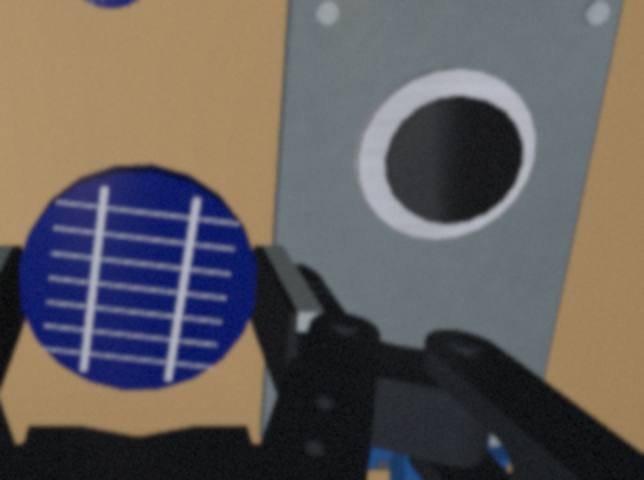

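The backing is at (599.7,26.8) mm, centred on the platen at (599.9,27.3), and the top camera agrees. Now the held cell's offset from the TCP.

```bash
python3 - <<'E'
from h import *
c=viewer.calibration("wrist");p=arm.state()['ee_pos']
f=lambda x,y:px2w(c,x/2+190,y/2+100,p[2]+.0115)
P=[f(20,277),f(257,277),f(138,172),f(138,389)]
print(p);print(np.round((np.array(P)-p)*1000,1))
E
```

```text
[ 0.5996907  -0.11769527  0.14744399]
[[ -2.7 -28.4  11.5]
 [ -2.7  30.1  11.5]
 [-29.5   0.7  11.5]
 [ 29.2   0.8  11.5]]
```

>>> play_rows:
  motion:
    - [[0, 0.024, 0], [0, 0, 0], 0.55]
    - [[0, 0.048, 0], [0, 0, 0], 0.55]
    - [[0, 0.072, 0], [0, 0, 0], 0.55]
    - [[0, 0.072, 0], [0, 0, 0], 0.55]
    - [[0, 0.048, 0], [0, 0, 0], 0.55]
    - [[0, 0.024, 0], [0, 0, 0], 0.55]
    - [[0, 0, 0], [0, 0, 0], 0.55]
    - [[0, 0, 0.02], [0, 0, 0], 0.55]
    - [[0, 0, 0.05], [0, 0, 0], 0.55]
    - [[0, 0, 0.06], [0, 0, 0], 0.55]
    - [[0, 0, 0.05], [0, 0, 0], 0.55]
    - [[0, 0, 0.02], [0, 0, 0], 0.55]
    - [[0, 0, 0.01], [0, 0, 0], 0.55]
    - [[0, 0, 0], [0, 0, 0], 0.55]

```text
t: 9.43
ee_pos: [0.6002, 0.0252, 0.0438]
orientation: [0.001, 3.141, -0.0]
ft_force: [-0.0, -0.0, -0.3]
opening: 0.0583
```

>>> play_rows:
  motion:
    - [[0.001, 0.002, 0.01], [0, 0, 0], 0.55]
    - [[0, 0, 0.008], [0, 0, 0], 0.55]
    - [[0, 0, 0.003], [0, 0, 0], 0.55]
    - [[0, 0, 0], [0, 0, 0], 0.55]

```text
t: 9.93
ee_pos: [0.5991, 0.0266, 0.0326]
orientation: [-0.0, -3.141, -0.0]
ft_force: [0.3, 0.5, -0.7]
opening: 0.0584
```

>>> play_rows:
  motion:
    - [[0, 0, 0.002], [0, 0, 0], 0.55]
    - [[0, 0, 0.001], [0, 0, 0], 0.55]
    - [[0, 0, 0], [0, 0, 0], 0.55]

```text
t: 10.3
ee_pos: [0.5994, 0.0265, 0.0318]
orientation: [0.001, 3.141, 0.0]
ft_force: [-0.8, 0.3, 1.2]
opening: 0.0583
```

>>> play_rows:
  motion:
    - [[0, 0, 0.001], [0, 0, 0], 0.55]
    - [[0, 0, 0], [0, 0, 0], 0.55]

```text
t: 10.55
ee_pos: [0.5994, 0.0265, 0.0318]
orientation: [0.001, 3.141, -0.0]
ft_force: [-2.5, -0.1, 6.3]
opening: 0.0584
```

>>> play_rows:
  motion:
    - [[0, 0, 0.001], [0, 0, 0], 0.55]
    - [[0, 0, 0], [0, 0, 0], 0.55]

```text
t: 10.8
ee_pos: [0.5995, 0.0265, 0.0317]
orientation: [0.001, 3.141, -0.0]
ft_force: [-3.0, -0.1, 7.6]
opening: 0.0584
```

Contact at the expected height. Release and rise.

>>> play_rows:
  motion:
    - [[0, 0, -0.001], [0, 0, 0], 0.7]
    - [[0, 0, 0], [0, 0, 0], 0.78]
    - [[0, 0, 0], [0, 0, 0], 0.85]
    - [[0, 0, 0], [0, 0, 0], 0.85]
    - [[0, 0, -0.01], [0, 0, 0], 0.85]
    - [[0, 0, -0.03], [0, 0, 0], 0.85]
    - [[0, 0, -0.06], [0, 0, 0], 0.85]
    - [[0, 0, -0.06], [0, 0, 0], 0.85]
    - [[0, 0, -0.06], [0, 0, 0], 0.85]
    - [[0, 0, 0], [0, 0, 0], 0.85]

```text
t: 12.05
ee_pos: [0.6021, 0.0263, 0.146]
orientation: [0.001, 3.133, -0.001]
ft_force: [0.5, -0.3, -0.0]
opening: 0.0729
```

```bash
python3 - <<'E'
from h import *
im,c=snap("wrist","w5");s=arm.state();print(s['t'],s['ee_pos'],s['opening'],w2px(c,[.5997,.0268,.043]))
H,S,V=HSV(im);b=(H>105)&(H<140)&(S>90)
disc(b,c,*w2px(c,[.5997,.0268,.043]),.043,'cell',3)
disc((V>140)&(S<60)|(V<70)|b,c,*w2px(c,[.5997,.0268,.027]),.027,'platen',3)
t,c=snap("top","t1");H,S,V=HSV(t);b=(H>105)&(H<140)&(S>60)
cv2.imwrite('pics/w5b.png',np.hstack([im[100:340,130:390,::-1],cv2.resize(np.ascontiguousarray(t[110:230,180:310,::-1]),(260,240))]))
E
```

```text
12.1 [0.60081071 0.02641798 0.14356521] 0.07232809946503045 [258.61383736 179.98685017]
cell [258.8 178.2] [599.  27.] [52.4 53.5]
platen [258.9 174.1] [599.9  27.3] [80.5 80.9]
```

View pics/w5b.png

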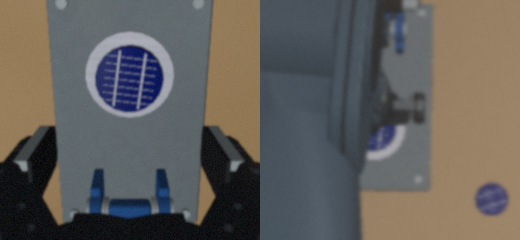

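The cell lies centred at (599.0,27.0), with an even white platen ring around it in the wrist view. Now to the cover.

>>> play_rows:
  motion:
    - [[0.016, 0.024, 0], [0, 0, 0], 0.85]
    - [[0.04, 0.06, 0], [0, 0, 0], 0.85]
    - [[0.06, 0.09, 0], [0, 0, 0], 0.85]
    - [[0.06, 0.09, 0], [0, 0, 0], 0.85]
    - [[0.06, 0.09, 0], [0, 0, 0], 0.85]
    - [[0.05, 0.075, 0], [0, 0, 0], 0.85]
    - [[0.028, 0.042, 0], [0, 0, 0], 0.85]
    - [[0.012, 0.018, 0], [0, 0, 0], 0.85]
    - [[0, 0, 0.06], [0, 0, 0], 0.85]
    - [[0, 0, 0.02], [0, 0, 0], 0.85]
    - [[0, 0, 0], [0, 0, 0], 0.85]

```text
t: 13.52
ee_pos: [0.4354, 0.2702, 0.0994]
orientation: [-0.002, -3.139, 0.002]
ft_force: [-0.2, -0.0, 0.3]
opening: 0.0723
```

```bash
python3 - <<'E'
from h import *
im,c=snap("wrist","w6");s=arm.state();print(s['t'],s['ee_pos'],s['orientation'],s['opening'])
q=w2px(c,[.438,.271,.011]);H,S,V=HSV(im);x,y=q.astype(int);print(q,im[y,x],im[y,x+60])
disc((S<70)&(V>110),c,*q,.011,'cover',3)
E
```

```text
13.575 [0.43623035 0.27050423 0.1005053 ] [-2.09443803e-03 -3.14057637e+00  9.21186954e-04] 0.0726877139703367
[259.1495592  191.48023907] [141 155 155] [127 105  72]
cover [259.6 190.6] [438.4 271.4] [60.6 61. ]
```

View pics/w6.png

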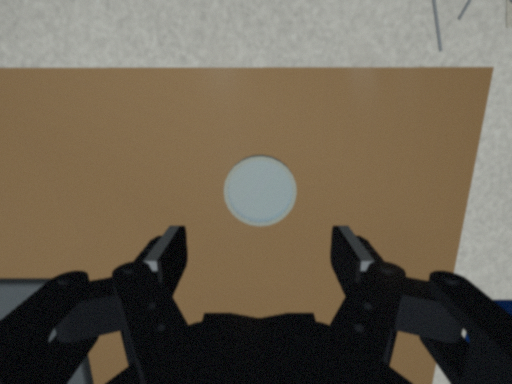

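Cover at (260,190), which is (438.4,271.4) mm with a 61 mm diameter. Centre, descend and grip.

>>> play_rows:
  motion:
    - [[-0.0044, 0.0018, 0.03], [0, 0, 0], 0.85]
    - [[0, 0, 0.06], [0, 0, 0], 0.85]
    - [[0, 0, 0.05], [0, 0, 0], 0.85]
    - [[0, 0, 0.03], [0, 0, 0], 0.85]
    - [[0, 0, 0.014], [0, 0, 0], 0.85]
    - [[0, 0, 0.006], [0, 0, 0], 0.85]
    - [[0, 0, 0], [0, 0, 0], 0.85]
    - [[0, 0, 0], [0, 0, 0], 0.85]

```text
t: 14.58
ee_pos: [0.4393, 0.2723, 0.0068]
orientation: [0.001, 3.14, 0.001]
ft_force: [0.0, 0.9, 0.4]
opening: 0.0725
```

>>> play_rows:
  motion:
    - [[0.001, -0.001, 0.008], [0, 0, 0], 0.85]
    - [[0, 0, 0.006], [0, 0, 0], 0.85]
    - [[0, 0, 0], [0, 0, 0], 0.85]

```text
t: 14.95
ee_pos: [0.4376, 0.2713, -0.0017]
orientation: [-0.001, -3.141, 0.001]
ft_force: [0.2, 0.4, -0.2]
opening: 0.0721
```

>>> play_rows:
  motion:
    - [[-0.001, 0, -0.001], [0, 0, 0], 0.6]
    - [[0, 0, 0], [0, 0, 0], 0.6]
    - [[0, 0, 0], [0, 0, 0], 0.6]
    - [[0, 0, 0], [0, 0, 0], 0.6]

```text
t: 15.45
ee_pos: [0.4388, 0.2715, -0.0005]
orientation: [0.001, 3.141, 0.0]
ft_force: [-0.1, 0.9, -0.5]
opening: 0.058
```

>>> play_rows:
  motion:
    - [[0, 0, -0.01], [0, 0, 0], 0.55]
    - [[0, 0, -0.03], [0, 0, 0], 0.55]
    - [[0, 0, -0.06], [0, 0, 0], 0.55]
    - [[0, 0, -0.06], [0, 0, 0], 0.55]
    - [[0, 0, -0.06], [0, 0, 0], 0.55]
    - [[0, 0, -0.06], [0, 0, 0], 0.55]
    - [[0, 0, -0.02], [0, 0, 0], 0.55]
    - [[0, 0, 0], [0, 0, 0], 0.55]
    - [[0, 0, 0], [0, 0, 0], 0.55]

```text
t: 16.58
ee_pos: [0.4377, 0.2711, 0.1479]
orientation: [-0.001, -3.139, 0.002]
ft_force: [-0.5, -0.6, -0.5]
opening: 0.0582
```

```bash
python3 - <<'E'
from h import *
im,c=snap("wrist","w7");s=arm.state();p=s['ee_pos'];print(s['t'],p,s['orientation'],s['opening'])
q=w2px(c,p+[0,0,.0115]);H,S,V=HSV(im)
m=(S<60)&(V>90);m[:,:int(q[0])-62]=0;m[:,int(q[0])+62:]=0
e=disc(m,c,*q,p[2]+.0115,'held',3);print(e-p[:2]*1000)
E
```

```text
16.625 [0.43758472 0.27104446 0.14761847] [-7.46323845e-04 -3.13880475e+00  1.94073784e-03] 0.058386533273412165
held [258.7 237.9] [437.7 271.5] [59.8 61.7]
[0.15563345 0.41607817]
```

View pics/w7.png

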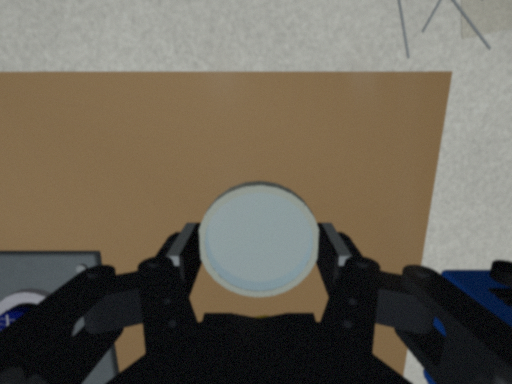

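Cover held flat at (259,238), offset under 0.5 mm. Back to the stack.

>>> play_rows:
  motion:
    - [[-0.016, -0.0245, 0], [0, 0, 0], 0.55]
    - [[-0.039, -0.0585, 0], [0, 0, 0], 0.55]
    - [[-0.058, -0.088, 0], [0, 0, 0], 0.55]
    - [[-0.058, -0.088, 0], [0, 0, 0], 0.55]
    - [[-0.058, -0.088, 0], [0, 0, 0], 0.55]
    - [[-0.049, -0.0735, 0], [0, 0, 0], 0.55]
    - [[-0.029, -0.044, 0], [0, 0, 0], 0.55]
    - [[-0.016, -0.0245, 0], [0, 0, 0], 0.55]
    - [[0, 0, 0], [0, 0, 0], 0.55]
    - [[0, 0, 0.03], [0, 0, 0], 0.55]
    - [[0, 0, 0.06], [0, 0, 0], 0.55]
    - [[0, 0, 0.06], [0, 0, 0], 0.55]
    - [[0, 0, 0.03], [0, 0, 0], 0.55]
    - [[0, 0, 0], [0, 0, 0], 0.55]
    - [[0, 0, 0], [0, 0, 0], 0.55]

```text
t: 18.5
ee_pos: [0.6007, 0.0272, 0.0606]
orientation: [-0.0, 3.14, -0.0]
ft_force: [0.4, 0.8, -0.2]
opening: 0.0582
```

>>> play_rows:
  motion:
    - [[0.0024, -0.001, 0.016], [0, 0, 0], 0.55]
    - [[0, 0, 0.014], [0, 0, 0], 0.55]
    - [[0, 0, 0.006], [0, 0, 0], 0.55]
    - [[0, 0, 0], [0, 0, 0], 0.55]
    - [[0, 0, 0], [0, 0, 0], 0.55]

```text
t: 19.12
ee_pos: [0.5989, 0.0264, 0.0414]
orientation: [0.001, 3.141, -0.0]
ft_force: [-0.6, -0.2, -0.6]
opening: 0.0583
```

>>> play_rows:
  motion:
    - [[0, 0, 0.002], [0, 0, 0], 0.55]
    - [[0, 0, 0.001], [0, 0, 0], 0.55]
    - [[0, 0, 0], [0, 0, 0], 0.55]

```text
t: 19.5
ee_pos: [0.5987, 0.0264, 0.0398]
orientation: [-0.001, -3.142, -0.0]
ft_force: [0.1, -0.3, -0.7]
opening: 0.058
```

>>> play_rows:
  motion:
    - [[-0.001, 0, 0.001], [0, 0, 0], 0.55]
    - [[0, 0, 0], [0, 0, 0], 0.55]

```text
t: 19.75
ee_pos: [0.5992, 0.0264, 0.0395]
orientation: [0.001, 3.142, 0.0]
ft_force: [-0.2, 0.0, -0.2]
opening: 0.0583
```

>>> play_rows:
  motion:
    - [[0, 0, 0.001], [0, 0, 0], 0.55]
    - [[0, 0, 0], [0, 0, 0], 0.55]

```text
t: 20.0
ee_pos: [0.5993, 0.0264, 0.0395]
orientation: [0.001, 3.141, -0.0]
ft_force: [-2.4, -0.9, 4.7]
opening: 0.0582
```

>>> play_rows:
  motion:
    - [[0, 0, -0.001], [0, 0, 0], 0.7]
    - [[0, 0, 0], [0, 0, 0], 0.78]
    - [[0, 0, 0], [0, 0, 0], 0.85]
    - [[0, 0, 0], [0, 0, 0], 0.85]
    - [[0, 0, -0.01], [0, 0, 0], 0.85]
    - [[0, 0, -0.03], [0, 0, 0], 0.85]
    - [[0, 0, -0.06], [0, 0, 0], 0.85]
    - [[0, 0, -0.06], [0, 0, 0], 0.85]
    - [[0, 0, -0.06], [0, 0, 0], 0.85]
    - [[0, 0, 0], [0, 0, 0], 0.85]

```text
t: 21.25
ee_pos: [0.602, 0.0262, 0.1545]
orientation: [0.001, 3.133, -0.001]
ft_force: [0.1, -0.5, 0.6]
opening: 0.0725
```

```bash
python3 - <<'E'
from h import *
im,c=snap("wrist","w8");s=arm.state();print(s['t'],s['ee_pos'],s['qpos'],s['opening'])
q=w2px(c,[.5993,.0268,.051]);H,S,V=HSV(im);x,y=q.astype(int);print(q,im[y,x-60:x+61:8].tolist())
cv2.imwrite('pics/w8b.png',cv2.resize(np.ascontiguousarray(im[100:260,150:370,::-1]),None,fx=3,fy=3))
t=viewer.calibration("top")
# handle predicted
h=np.array([.690,.027,.303]);print('handle px(800)',w2px(t,h)/.64,[w2px(t,h+[0,d,0])/.64 for d in(-.047,.047)])
E
```

```text
21.3 [0.60078508 0.02631312 0.1520649 ] [-6.77182141e-02  2.37793192e-01  1.52490948e-01  1.48045005e+00
  1.84464651e-05 -6.72749564e-02] 0.07242939094727069
[258.72167925 179.48532221] [[94, 103, 105], [93, 102, 106], [96, 104, 110], [158, 160, 167], [135, 156, 172], [132, 154, 174], [150, 170, 181], [134, 155, 175], [135, 157, 176], [149, 172, 186], [134, 156, 175], [128, 150, 172], [157, 161, 166], [112, 116, 123], [90, 99, 101], [92, 100, 103]]
handle px(800) [353.1143818  174.35880708] [array([391.83345871, 175.04739228]), array([314.44712728, 173.6711435 ])]
```

View pics/w8b.png

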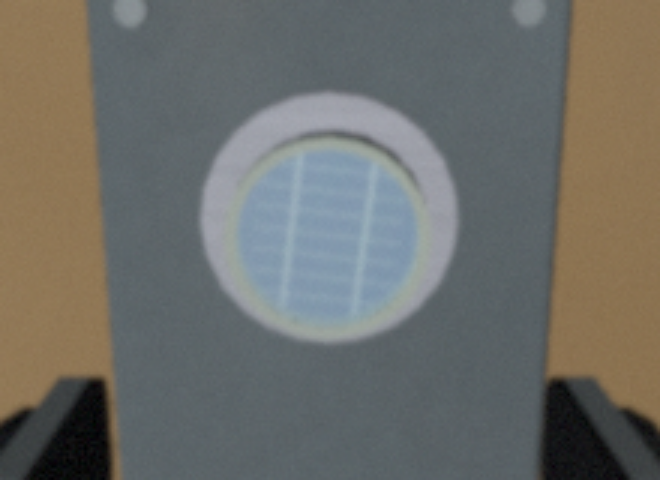

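The cover's white rim sits centred on the cell and platen: crop (328,238) maps to (259.3,179.3), against a predicted (258.7,179.5). The predicted raised-handle position, pixels (314..392,174), matches the bar seen in the first top image, so the handle is at about (0.691,0.027,0.303). Backing off, rising and turning 90°.

>>> play_rows:
  motion:
    - [[0.05, 0, 0], [0, 0, 0], 0.75]
    - [[0.09, 0, 0], [0, 0, 0], 0.75]
    - [[0.06, 0, -0.02], [0, 0, 0], 0.75]
    - [[0, 0, -0.05], [0, 0, 0.0555], 0.75]
    - [[0, 0, -0.06], [0, 0, 0.0555], 0.75]
    - [[0, 0, -0.06], [0, 0, 0.0555], 0.75]
    - [[0, 0, -0.06], [0, 0, 0.0555], 0.75]
    - [[0, 0, -0.06], [0, 0, 0.0555], 0.75]
    - [[0, 0, -0.05], [0, 0, 0.0555], 0.75]
    - [[0, 0, -0.02], [0, 0, 0.0555], 0.75]
    - [[0, 0, 0], [0, 0, 0.0555], 0.75]
    - [[0, 0, 0], [0, 0, 0.0555], 0.75]
    - [[0, 0, 0], [0, 0, 0], 0.75]
    - [[0, 0, 0], [0, 0, 0], 0.75]

```text
t: 23.05
ee_pos: [0.499, 0.0265, 0.3385]
orientation: [-2.217, -2.225, 0.002]
ft_force: [-0.9, -0.8, 0.7]
opening: 0.0641
```

```bash
python3 - <<'E'
from h import *
t,c=snap("top","t2");s=arm.state();print(s['t'],s['ee_pos'],s['qpos'],s['orientation'],s['opening'])
a,c=snap("scene","s2")
th=np.linspace(1.25,-.03,18)
E
```

```text
23.1 [0.49905876 0.02644842 0.33873294] [-8.13121442e-02  4.11007604e-02  3.10002998e-01  1.84081698e+00
 -1.30910439e-05  1.48643633e+00] [-2.21745676e+00 -2.22422557e+00  1.15058598e-03] 0.06405415400584911
```

>>> play_rows:
  motion:
    - [[0, 0.04, 0], [0, 0, 0], 0.75]
    - [[0, 0.08, 0], [0, 0, 0], 0.75]
    - [[0, 0.1, 0], [0, 0, 0], 0.75]
    - [[0, 0.08, 0], [0, 0, 0], 0.75]
    - [[0, 0.05, 0], [0, 0, 0], 0.75]
    - [[0, 0.034, 0], [0, 0, 0], 0.75]
    - [[0, 0, 0], [0, 0, 0], 0.75]
    - [[0, 0, 0], [0, 0, 0], 0.75]

```text
t: 24.15
ee_pos: [0.6908, 0.0267, 0.3395]
orientation: [-2.219, -2.223, 0.0]
ft_force: [0.4, -0.3, 0.1]
opening: 0.0642
```

```bash
python3 - <<'E'
from h import *
im,c=snap("wrist","w9");s=arm.state();print(s['t'],s['ee_pos'],s['orientation'],s['qpos'])
for d in(-.047,.047):print(w2px(c,[.691,.027+d,.303]))
E
```

```text
24.2 [0.69054897 0.02671769 0.34025866] [2.21938561e+00 2.22279572e+00 6.20743503e-04] [-5.82723528e-02  6.89092335e-01  1.15250061e+00  2.03357195e+00
 -3.33558310e-05  1.51098863e+00]
[257.72924701 274.41161967]
[257.92530614 138.67741068]
```

View pics/w9.png

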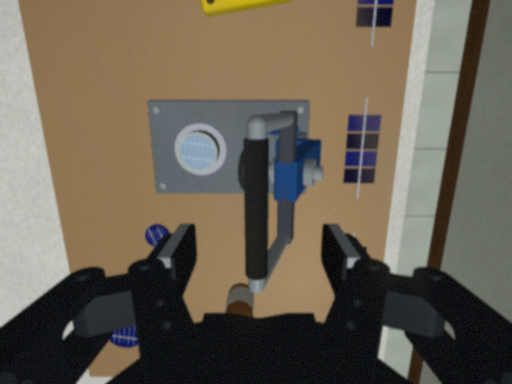

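The black bar runs along column 256, rows 137–278, as predicted, midway between the fingers. Descend and grip.

>>> play_rows:
  motion:
    - [[0, 0, 0.02], [0, 0, 0], 0.75]
    - [[0, 0, 0.035], [0, 0, 0], 0.75]
    - [[0, 0, 0.035], [0, 0, 0], 0.75]
    - [[0, 0, 0.02], [0, 0, 0], 0.75]
    - [[0, 0, 0], [0, 0, 0], 0.75]
    - [[0, 0, 0], [0, 0, 0], 0.75]

```text
t: 24.95
ee_pos: [0.6908, 0.0267, 0.286]
orientation: [2.219, 2.222, 0.002]
ft_force: [-0.1, 0.0, 0.6]
opening: 0.0641
```

>>> play_rows:
  motion:
    - [[0, 0, 0], [0, 0, 0], 0.4]
    - [[0, 0, 0], [0, 0, 0], 0.1]
    - [[0, 0, 0], [0, 0, 0], 0.1]
    - [[0, 0, 0], [0, 0, 0], 0.1]
    - [[0, 0, 0], [0, 0, 0], 0.1]
    - [[0, 0, 0], [0, 0, 0], 0.1]
  squeeze: 60

```text
t: 25.7
ee_pos: [0.6895, 0.0266, 0.2849]
orientation: [-2.219, -2.221, 0.004]
ft_force: [-3.7, 0.1, 2.7]
opening: 0.014
```

Gripped. Computing the arc in tool axes, with the tool pitching 36° along with the bar to limit slip in the pads.

```bash
python3 - <<'E'
import numpy as np
N=24
w=np.sin(np.pi*(np.arange(N)+.5)/N)**.5; w=np.cumsum(w)/w.sum()
th=np.r_[1.25,1.25*(1-w)]
ph=np.r_[0,w*np.deg2rad(36)]
bar=lambda t:np.array([-.25*np.cos(t)+.046*np.sin(t),.25*np.sin(t)+.046*np.cos(t)])
z=lambda p:np.array([np.sin(p),-np.cos(p)]); y=lambda p:np.array([np.cos(p),np.sin(p)])
tcp=[bar(t)+.019*z(p) for t,p in zip(th,ph)]
for i in range(N):
    d=(tcp[i+1]-tcp[i])/.5
    print([[0,round(d@y(ph[i]),4),round(d@z(ph[i]),4)],[round((ph[i]-ph[i+1])/np.pi,4),0,0],0.1],',',round(th[i+1],3),np.round(tcp[i+1]+[.725,.051],4))
E
```

```text
[[0, np.float64(-0.0084), np.float64(0.0013)], [np.float64(-0.0028), 0, 0], 0.1] , 1.233 [0.6856 0.2831]
[[0, np.float64(-0.0145), np.float64(0.0025)], [np.float64(-0.0048), 0, 0], 0.1] , 1.202 [0.6784 0.2818]
[[0, np.float64(-0.0186), np.float64(0.0035)], [np.float64(-0.0062), 0, 0], 0.1] , 1.164 [0.6691 0.2798]
[[0, np.float64(-0.0217), np.float64(0.0047)], [np.float64(-0.0072), 0, 0], 0.1] , 1.119 [0.6584 0.277 ]
[[0, np.float64(-0.0242), np.float64(0.0059)], [np.float64(-0.0081), 0, 0], 0.1] , 1.068 [0.6465 0.2733]
[[0, np.float64(-0.0261), np.float64(0.0071)], [np.float64(-0.0089), 0, 0], 0.1] , 1.012 [0.6338 0.2685]
[[0, np.float64(-0.0277), np.float64(0.0085)], [np.float64(-0.0095), 0, 0], 0.1] , 0.953 [0.6206 0.2627]
[[0, np.float64(-0.0288), np.float64(0.0098)], [np.float64(-0.0099), 0, 0], 0.1] , 0.891 [0.6071 0.2557]
[[0, np.float64(-0.0296), np.float64(0.0112)], [np.float64(-0.0103), 0, 0], 0.1] , 0.827 [0.5935 0.2475]
[[0, np.float64(-0.03), np.float64(0.0126)], [np.float64(-0.0106), 0, 0], 0.1] , 0.761 [0.5802 0.2382]
[[0, np.float64(-0.0301), np.float64(0.0138)], [np.f
[... 711 characters left out ...]
loat64(0.018)], [np.float64(-0.0095), 0, 0], 0.1] , 0.238 [0.5021 0.1379]
[[0, np.float64(-0.021), np.float64(0.0174)], [np.float64(-0.0089), 0, 0], 0.1] , 0.182 [0.4972 0.1252]
[[0, np.float64(-0.0188), np.float64(0.0165)], [np.float64(-0.0081), 0, 0], 0.1] , 0.131 [0.4933 0.1133]
[[0, np.float64(-0.0165), np.float64(0.0151)], [np.float64(-0.0072), 0, 0], 0.1] , 0.086 [0.4904 0.1025]
[[0, np.float64(-0.0138), np.float64(0.0132)], [np.float64(-0.0062), 0, 0], 0.1] , 0.048 [0.4883 0.0932]
[[0, np.float64(-0.0106), np.float64(0.0104)], [np.float64(-0.0048), 0, 0], 0.1] , 0.017 [0.4869 0.0859]
[[0, np.float64(-0.0061), np.float64(0.0061)], [np.float64(-0.0028), 0, 0], 0.1] , 0.0 [0.4862 0.0816]
```

>>> play_rows:
  motion:
    - [[0, -0.0084, 0.0013], [-0.0028, 0, 0], 0.1]
    - [[0, -0.0145, 0.0025], [-0.0048, 0, 0], 0.1]
    - [[0, -0.0186, 0.0035], [-0.0062, 0, 0], 0.1]
    - [[0, -0.0217, 0.0047], [-0.0072, 0, 0], 0.1]
    - [[0, -0.0242, 0.0059], [-0.0081, 0, 0], 0.1]
    - [[0, -0.0261, 0.0071], [-0.0089, 0, 0], 0.1]
    - [[0, -0.0277, 0.0085], [-0.0095, 0, 0], 0.1]
    - [[0, -0.0288, 0.0098], [-0.0099, 0, 0], 0.1]
    - [[0, 0, 0], [0, 0, 0], 0.1]
  squeeze: 60

```text
t: 26.82
ee_pos: [0.6101, 0.0265, 0.2597]
orientation: [2.121, 2.123, 0.201]
ft_force: [3.1, 0.9, 6.0]
opening: 0.0141
```

>>> play_rows:
  motion:
    - [[0, -0.0296, 0.0112], [-0.0103, 0, 0], 0.1]
    - [[0, -0.03, 0.0126], [-0.0106, 0, 0], 0.1]
    - [[0, -0.0301, 0.0138], [-0.0108, 0, 0], 0.1]
    - [[0, -0.0298, 0.015], [-0.0109, 0, 0], 0.1]
    - [[0, -0.0293, 0.0161], [-0.0109, 0, 0], 0.1]
    - [[0, -0.0285, 0.0169], [-0.0108, 0, 0], 0.1]
    - [[0, -0.0275, 0.0176], [-0.0106, 0, 0], 0.1]
    - [[0, -0.0262, 0.018], [-0.0103, 0, 0], 0.1]
    - [[0, -0.0246, 0.0182], [-0.0099, 0, 0], 0.1]
    - [[0, -0.0229, 0.018], [-0.0095, 0, 0], 0.1]
    - [[0, 0, 0], [0, 0, 0], 0.1]

```text
t: 28.2
ee_pos: [0.502, 0.0264, 0.1395]
orientation: [1.935, 1.937, 0.502]
ft_force: [-13.8, -0.3, 12.4]
opening: 0.014
```

>>> play_rows:
  motion:
    - [[0, -0.023, 0.0164], [-0.0089, 0, 0], 0.1]
    - [[0, -0.02, 0.016], [-0.0081, 0, 0], 0.1]
    - [[0, -0.0165, 0.0151], [-0.0072, 0, 0], 0.1]
    - [[0, 0, 0], [0, 0, 0], 0.1]

```text
t: 28.7
ee_pos: [0.4905, 0.0264, 0.1046]
orientation: [1.886, 1.888, 0.571]
ft_force: [-5.5, 0.2, 7.6]
opening: 0.0135
```

```bash
cat >chk.py <<'E'
from h import *
s=arm.state();p=s['ee_pos'];z=R.from_rotvec(s['orientation']).as_matrix()[:,2]
b=p-.019*z;d=b-[.725,.027,.051]
print(s['t'],p.round(4),'tilt',np.degrees(np.arctan2(z[0],-z[2])).round(1),'F',s['ft_force'].round(1),'op',round(s['opening'],4),'bar',b.round(4),'r',np.hypot(d[0],d[2]).round(4),'theta',round(np.arctan2(d[2],-d[0])-np.arctan2(46,250),4))
E
python3 chk.py
```

```text
28.7 [0.4905 0.0264 0.1046] tilt 33.7 F [-5.5  0.2  7.6] op 0.0135 bar [0.48   0.0264 0.1204] r 0.2546 theta 0.0942
```

>>> play_rows:
  motion:
    - [[0, -0.0138, 0.0132], [-0.0062, 0, 0], 0.1]
    - [[0, 0, 0], [0, 0, 0], 0.1]
    - [[0, 0, 0], [0, 0, 0], 0.1]

```text
t: 29.08
ee_pos: [0.4886, 0.0264, 0.0961]
orientation: [1.874, 1.877, 0.587]
ft_force: [-9.4, -0.2, 9.7]
opening: 0.014
```

```bash
python3 chk.py
```

```text
29.075 [0.4886 0.0264 0.0961] tilt 34.7 F [-9.4 -0.2  9.7] op 0.014 bar [0.4777 0.0264 0.1117] r 0.2546 theta 0.0586
```

>>> play_rows:
  motion:
    - [[0, -0.0106, 0.0104], [-0.0048, 0, 0], 0.1]
    - [[0, 0, 0], [0, 0, 0], 0.1]
    - [[0, 0, 0], [0, 0, 0], 0.1]

```text
t: 29.45
ee_pos: [0.4877, 0.0264, 0.0911]
orientation: [1.863, 1.866, 0.6]
ft_force: [-20.8, 0.3, 18.4]
opening: 0.014
```

```bash
python3 chk.py
```

```text
29.45 [0.4877 0.0264 0.0911] tilt 35.7 F [-20.8   0.3  18.4] op 0.014 bar [0.4766 0.0264 0.1065] r 0.2545 theta 0.038
```

>>> play_rows:
  motion:
    - [[0, -0.006, 0.003], [0, 0, 0], 0.1]
    - [[0, -0.005, 0.003], [0, 0, 0], 0.1]
    - [[0, 0, 0], [0, 0, 0], 0.1]
    - [[0, 0, 0], [0, 0, 0], 0.1]

```text
t: 29.95
ee_pos: [0.4871, 0.0264, 0.0882]
orientation: [1.859, 1.863, 0.605]
ft_force: [-17.3, 0.5, 19.9]
opening: 0.0139
```

```bash
python3 chk.py
```

```text
29.95 [0.4871 0.0264 0.0882] tilt 36.0 F [-17.3   0.5  19.9] op 0.0139 bar [0.476  0.0264 0.1036] r 0.2545 theta 0.0261
```

>>> play_rows:
  motion:
    - [[0, -0.006, 0.0025], [0, 0, 0], 0.1]
    - [[0, -0.006, 0.0025], [0, 0, 0], 0.1]
    - [[0, 0, 0], [0, 0, 0], 0.1]
    - [[0, 0, 0], [0, 0, 0], 0.1]

```text
t: 30.45
ee_pos: [0.4868, 0.0264, 0.0862]
orientation: [1.853, 1.858, 0.612]
ft_force: [-8.8, 2.3, 18.5]
opening: 0.0139
```

```bash
python3 chk.py
```

```text
30.45 [0.4868 0.0264 0.0862] tilt 36.5 F [-8.8  2.3 18.5] op 0.0139 bar [0.4754 0.0264 0.1015] r 0.2546 theta 0.0176
```

>>> play_rows:
  motion:
    - [[0, -0.004, 0.0035], [0, 0, 0], 0.1]
    - [[0, -0.0035, 0.0035], [0, 0, 0], 0.1]
    - [[0, 0, 0], [0, 0, 0], 0.1]
    - [[0, 0, 0], [0, 0, 0], 0.1]

```text
t: 30.95
ee_pos: [0.486, 0.0264, 0.0819]
orientation: [1.853, 1.858, 0.613]
ft_force: [-11.8, 1.8, 21.7]
opening: 0.0141
```

```bash
python3 chk.py; python3 - <<'E'
from h import *
for n in("scene","top"):
    im,c=snap(n,n+"_end");H,S,V=HSV(im)
    x,y=w2px(c,[.6,.027,.11]).astype(int);sl=np.s_[y-35:y+36,x-35:x+36]
    for nm,m in(("green",(H>40)&(H<85)&(S>70)&(V>40)),("red",((H<8)|(H>172))&(S>120)&(V>60))):
        k=np.argwhere(m[sl]);print(n,(x,y),nm,len(k),(k.mean(0)[::-1]+[x-35,y-35]).round() if len(k) else '')
im,c=snap("top","top_e2");H,S,V=HSV(im)
for d in(-.06,-.04,.04,.06):print(w2px(c,[.475,.027+d,.097]))
E
```

```text
30.95 [0.486  0.0264 0.0819] tilt 36.6 F [-11.8   1.8  21.7] op 0.0141 bar [0.4747 0.0263 0.0971] r 0.2546 theta 0.0003
scene (np.int64(259), np.int64(199)) green 0 
scene (np.int64(259), np.int64(199)) red 0 
top (np.int64(233), np.int64(170)) green 0 
top (np.int64(233), np.int64(170)) red 0 
[257.50654535 223.15142853]
[249.18009426 222.97837759]
[215.91172061 222.28695178]
[207.60397227 222.11428954]
```

```bash
python3 - <<'E'
import cv2,numpy as np
for n,(x,y) in(("scene",(259,199)),("top",(233,170))):
    a=cv2.imread(f"pics/{n}_end.png").astype(int);e=a[...,1]-np.maximum(a[...,0],a[...,2]);r=a[...,2]-np.maximum(a[...,0],a[...,1])-((a[...,1]-a[...,0])>8)*99
    for nm,q in(("g",e),("r",r)):
        c=q[y-50:y+50,x-50:x+50];i=np.argsort(c.ravel())[-6:];print(n,nm,[(x-50+k%100,y-50+k//100,int(c.ravel()[k]),a[y-50+k//100,x-50+k%100,::-1].tolist()) for k in i])
E
python3 chk.py
```

```text
scene g [(np.int64(253), np.int64(220), 4, [102, 106, 102]), (np.int64(269), np.int64(211), 5, [124, 129, 124]), (np.int64(252), np.int64(217), 5, [85, 90, 84]), (np.int64(252), np.int64(219), 5, [110, 115, 110]), (np.int64(303), np.int64(185), 5, [19, 25, 20]), (np.int64(304), np.int64(195), 7, [11, 18, 10])]
scene r [(np.int64(215), np.int64(204), 18, [120, 102, 94]), (np.int64(236), np.int64(199), 18, [118, 100, 95]), (np.int64(277), np.int64(175), 18, [103, 85, 83]), (np.int64(273), np.int64(172), 19, [110, 91, 84]), (np.int64(266), np.int64(173), 19, [101, 82, 78]), (np.int64(278), np.int64(177), 20, [112, 92, 84])]
top g [(np.int64(245), np.int64(167), 2, [140, 142, 139]), (np.int64(244), np.int64(167), 2, [119, 123, 121]), (np.int64(246), np.int64(178), 3, [143, 146, 143]), (np.int64(245), np.int64(168), 3, [126, 130, 127]), (np.int64(244), np.int64(166), 3, [136, 140, 137]), (np.int64(247), np.int64(173), 3, [143, 146, 143])]
top r [(np.int64(209), np.int64(160), 8, [102, 94, 86]), (np.int64(208), np.int64(210), 8, [110, 102, 95]), (np.int64(209), np.int64(156), 8, [103, 95, 87]), (np.int64(235), np.int64(214), 8, [74, 66, 61]), (np.int64(210), np.int64(123), 9, [101, 92, 84]), (np.int64(233), np.int64(214), 9, [67, 58, 51])]
31.1 [0.486  0.0264 0.0819] tilt 36.6 F [-13.    1.3  21.3] op 0.0139 bar [0.4746 0.0264 0.0971] r 0.2546 theta 0.0002
```

>>> play_rows:
  motion:
    - [[0, 0, 0], [0, 0, 0], 0.1]
    - [[0, 0, 0], [0, 0, 0], 0.1]
    - [[0, 0, 0], [0, 0, 0], 0.1]
    - [[0, 0, 0], [0, 0, 0], 0.1]
    - [[0, 0, 0], [0, 0, 0], 0.1]
    - [[0, 0, 0], [0, 0, 0], 0.1]

```text
t: 31.85
ee_pos: [0.486, 0.0264, 0.0819]
orientation: [1.853, 1.858, 0.613]
ft_force: [-11.9, 2.1, 21.0]
opening: 0.014
```

```bash
python3 chk.py
```

```text
31.85 [0.486  0.0264 0.0819] tilt 36.5 F [-11.9   2.1  21. ] op 0.014 bar [0.4747 0.0264 0.0971] r 0.2546 theta 0.0002
```

```bash
python3 -c "
from plant import arm
print(arm.job_done())"
```

```text
the job is handed in; nothing more can be done
None
```

I stacked the middle-sized cell and then the cover on the backing disc. I then pulled the handle down until the arm was level and handed the job in at t ≈ 31.9 s, still gripping it with 60 N.

**Last checks**
- **Stack:** after release, the wrist camera put the cell at (599.0, 27.0) mm. The backing was at (599.7, 26.8) and the platen at (599.9, 27.3). The cover looked centred, within about 1 mm of where it should be. I did not measure the stack again after pressing it.
- **Press arm:** the angle worked out from the gripper pose was about 0.000 rad. Between the last two checks, 0.75 s apart, it did not move.
- **Handle force:** the downward pull came to about 19 N, inside the expected 15–20 N for a full stack. It jumped as the arm went from about 0.058 to 0.038 rad, which fits the stated foot contact at 0.056 rad. That puts the foot at about 7 mm.

**Not confirmed**
- **Green band:** I could not see it. A colour search of the scene and top images found no green or red at the stem, so the foot depth rests on arm angle and force alone.
- **Sideways load:** about 12 N of sideways pull on the handle remained at the end.
- **Bystanders:** my planned paths kept clear of the meter, the bottle and the spool, but I did not measure them again at the end.

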